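Sieve the salvaged stand hardware

ROBOT

A 7-joint arm with a two-finger parallel gripper is mounted at the origin on the work surface. World frame = base frame: x ahead of the robot, y to its left, z up, the work surface at z = 0. Lengths are in m, angles in degrees, forces in N, time in s.
With the tool pointing down it reaches from about 0.425 to 0.875 m from the base axis. Payload 4.7 kg.
Tool frame: the origin (TCP) lies on the centre line of the jaws, within the pads' length; the fingertips stand 11 mm ahead of it and the grasp point (between the pads) lies 8 mm behind it; z points along the fingers, y is the direction in which the jaws open and shut (so a half turn about z gives the same grasp; the last joint's range is limited). The gripper opens to 87 mm and grips with 3 to 60 N. Pads are 19 mm wide; open, the fingers measure 117 mm over their backs; the gripper's body (75 mm by 190 mm) begins 51 mm behind the grasp point.
Start: joints at [70.136, 18.392, -4.016, 83.108, 1.295, 78.541, -3.26], TCP at [0.229, -0.608, 0.234] pointing down, gripper open.
Joint ranges: [-163.93, 163.93], [-17.29, 119.83], [-79.2, 71.16], [3.27, 140.29], [-89.18, 269.18], [5.43, 117.66], [-154.24, 154.24]. Speed limits (degrees/s): [147.25, 147.25, 180, 180, 180, 180, 180].

INTERFACE

Orientations are given as [roll, pitch, yaw] about the fixed x, y, z axes, in that order (R = Rz(yaw) Ry(pitch) Rx(roll)).
In Python, from cell import env gives the robot as it stands.
- The arm moves only by the tool servo_tool, never from a script. Its argument "moves" is text: rows parted by semicolons, each of 7 numbers parted by spaces: the shift along the tool's x, y, z as a fraction of full scale, then the turn, a rotation vector about the tool's x, y, z as a fraction of full scale, then the gripper's target within -1 to 1 (shut at 1, half-way at 0, fully open at -1). A call has 1 to 20 rows; each row shifts and turns the pose as measured when the row begins, along the tool's axes as they then stand; what a row does not reach is not made up. Full scale, the value 1, is 1000 mm for a shift and 0.5 rad for a turn. A row lasts 1/12 s, in which the tool goes at most 41.7 mm and 7.16 degrees, less where a joint would pass 70% of its speed; a pose out of reach is approached as far as the arm can. A call with a number of a shift or a turn outside -1 to 1 is refused whole. A call with a gripper value outside its range is refused whole. The fingers move at their own pace and stop on an object; "squeeze" is the grip in N (left out, the last holds). Time passes only in rows, so rows that do not move let the fingers close. It gives the time, the measured TCP pose, the force and the opening at its end, in the units of the state.
- env.get_obs(): the state, without advancing time (a new reading comes with each control period).
- env.read_camera(name): name is "scene" or "top"; returns a dict with "img" (420x560x3 uint8, red, green, blue), "range_z" (420x560 float32, m along the optical axis (not along the pixel's ray), 0 where there is no reading), "mtx" (3x3 intrinsics, pixels), "k1" (the pictures are not rectified: a ray, as slopes to the right and down, at radius r is drawn at 1 + k1 r^2 times it, then the intrinsics apply), "T" (4x4, takes a point from camera to world coordinates). Camera axes: x right, y up, looking along -z (the intrinsics and any distortion apply to the point x, -y, -z); pixel columns grow to the right and rows downward; lengths in m; the calibration is good to about 2 mm. A picture is of the moment at which its call begins.
- env.sign_off(): hands the job in, once; it reports no verdict.
The state is a dict: "time_s": time; "qpos": joint angles; "joint_velocities": joint speeds; "effort": joint torques, N m; "tool_pos": TCP position; "tool_rot": TCP orientation; "force": force on the tool from outside, world axes, zero at the start; "wrist_torque": the same for the moment, N m; "grip_width": finger opening in m.
Only numpy, scipy, OpenCV 4.12 (cv2) and the standard library are available. Lean on these libraries where they do the work, as an engineer would, in place of code of your own. Each camera call takes 0.05 s, during which the arm holds its last target.

TASK

Shake the sieve over its white tray until both small brass spacers have dropped through into the tray while the black ball knobs stay in the sieve, then tip both knobs out over the sieve's bent-up lip into the blue bin (not the grey one). Finish by hanging the empty sieve level back on the white tray as it was, and let go.

Things in the scene. Friction and masses are not known exactly. Their poses are not given: they have to be found in the camera images.
- sieve_grip (a point): Centre of the red bridge handle across the middle of a loose green metal sieve (0.25 kg): a flat bar 12 mm thick in the sieve's x, 20 mm tall, 96 mm long in y. The sieve hangs in the white tray by two side ears (undersides 38 mm below this point, 60 mm long in x, reaching y = -108 to 108 mm). Its floor bars' tops lie 66 mm, its underside 70 mm below this point. z up.
- sieve_lip (a point): Middle of the sieve's open pouring lip, 90 mm along -x from the handle and 50 mm below its centre; same axes as the handle. The only side without a wall (others 36 mm high; back wall at x = +69 mm from the handle, sides at y = +-52 mm): from 45 mm before the handle the bars bend up at 20 degrees to it. The knobs roll out over it when the sieve is tilted lip-down 35 to 45 degrees.
- tray: White open catch tray, fixed, outside 228 (x) by 168 (y) by 65 mm high, walls 4 mm. Origin: centre of its underside; z up. The sieve hangs in it, axes parallel to the tray's, lip towards the tray's -x, handle centre over the tray's centre and 103 mm above the tray's underside, with at least 20 mm of play each way.
- blue_bin: Blue open bin for the knobs, fixed, outside 180 by 180 by 60 mm high, walls 4 mm. Origin: centre of its underside; z up. A grey bin of the same size stands on the other side of the tray; either may be left or right.
- spacer_a: Small brass spacer, a slippery cylinder 13 mm in diameter, 8 mm high, 10 g (friction about 0.25). Origin: its centre. It starts standing on one of the sieve's three floor bars, which run along x, 8 mm wide, at y = -26, 0 and 26 mm, with 18 mm slots between and beside them; jolted some 5 mm sideways (sieve's y) it falls through a slot.
- spacer_b: The other small brass spacer, the same, on another bar.
- knob_a: Large black ball knob, a 30 mm ball with a brass insert, 25 g, slippery. Origin: its centre. It starts in the sieve, lying in the groove between two bars, is too big for the slots and rolls easily along them (sieve's x).
- knob_b: The other black ball knob, the same.
There are look-alikes about, which are no part of the job. What is shaped like the knob_b but orange, pink or turquoise is not meant.

How it is judged (in metres and radians):
On the way, in this order (a step that is already met when the one before it is completed fails the run):
1. both brass spacers lie in the white tray while both knobs are still in the sieve (x of spacer_a in the frame of tray between -0.11 and 0.11 m and y of spacer_a in the frame of tray between -0.08 and 0.08 m and z of spacer_a in the frame of tray between 0 and 0.025 m and x of spacer_b in the frame of tray between -0.11 and 0.11 m and y of spacer_b in the frame of tray between -0.08 and 0.08 m and z of spacer_b in the frame of tray between 0 and 0.025 m and x of knob_a in the frame of sieve_grip between -0.095 and 0.07 m and y of knob_a in the frame of sieve_grip between -0.052 and 0.052 m and z of knob_a in the frame of sieve_grip between -0.075 and -0.03 m and x of knob_b in the frame of sieve_grip between -0.095 and 0.07 m and y of knob_b in the frame of sieve_grip between -0.052 and 0.052 m and z of knob_b in the frame of sieve_grip between -0.075 and -0.03 m), for 0.2 s.
2. both knobs lie in the blue bin, the spacers still in the tray (x of spacer_a in the frame of tray between -0.11 and 0.11 m and y of spacer_a in the frame of tray between -0.08 and 0.08 m and z of spacer_a in the frame of tray between 0 and 0.025 m and x of spacer_b in the frame of tray between -0.11 and 0.11 m and y of spacer_b in the frame of tray between -0.08 and 0.08 m and z of spacer_b in the frame of tray between 0 and 0.025 m and x of knob_a in the frame of blue_bin between -0.09 and 0.09 m and y of knob_a in the frame of blue_bin between -0.09 and 0.09 m and z of knob_a in the frame of blue_bin between 0 and 0.055 m and x of knob_b in the frame of blue_bin between -0.09 and 0.09 m and y of knob_b in the frame of blue_bin between -0.09 and 0.09 m and z of knob_b in the frame of blue_bin between 0 and 0.055 m), for 0.2 s.
At the end, for the whole second after the job is handed in: Both spacers lie on the white tray's floor, both knobs lie inside the blue bin, and the sieve hangs released on the tray as at the start: handle centre within 30 mm in x and y and 8 mm in height, level within 0.1 rad, yaw within 0.3 rad of the tray's (either way round) (all of step 2 and x of sieve_grip in the frame of tray between -0.03 and 0.03 m and y of sieve_grip in the frame of tray between -0.03 and 0.03 m and z of sieve_grip in the frame of tray between 0.095 and 0.111 m and angle between sieve_grip's own z axis and vertical below 0.1 rad and angle between the x axis of sieve_grip and the x axis of tray, either way round below 0.3 rad); the robot touches nothing.
It also fails if it takes over 58 s, if anything falls off the work surface, if the arm or the gripper's body presses on something with over 40 N, if the wrist force passes 120 N, or if a joint passes its speed limit or range.

## Working session

There is one attempt and no reset: what is moved stays moved. The work goes in short steps, Python scripts to look and compute and a tool call to move; the robot and the scene stay as the last step left them, time stands still between calls to the robot, and variables do not carry over. Pictures are saved under pics/ and viewed, and the job is handed in when it is done.

Besides the shell and the picture viewer there is one more tool, called as name(argument=value, ...), one argument or row to a line, values as JSON. servo_tool: Moves the arm, as the interface text tells. Its arguments: {"type":"object","properties":{"moves":{"type":"string"},"squeeze":{"type":"number"}},"required":["moves"]}

```bash
mkdir -p pics; ls
python3 - <<'E'
from cell import env
import cv2
o=env.get_obs(); print(o)
for n in("scene","top"):
    c=env.read_camera(n); cv2.imwrite(f"pics/{n}0.png",c["img"][:,:,::-1]); print(n,c["mtx"],c["k1"],c["T"])
E
```

```text
pics
{'time_s': 0.0, 'qpos': array([70.13587125, 18.43848018, -4.01474177, 83.17613214,  1.29720875,
       78.53904423, -3.26014022]), 'joint_velocities': array([-0.03521385,  0.16135405, -0.00761729, -0.10013663, -0.10014872,
        0.01252255,  0.05313166]), 'effort': array([-5.16740620e-04, -4.91288245e+01, -4.03890945e-01, -3.12530172e+01,
       -6.39386172e-02,  4.36903350e-02,  1.60134718e-04]), 'tool_pos': array([ 0.2292067 , -0.60767893,  0.23245717]), 'tool_rot': array([-1.79891706e+02,  8.14712625e-03,  2.06734646e+01]), 'force': array([ 0.55612957,  0.01566454, -0.11026127]), 'wrist_torque': array([ 0.07090266, -0.01940119,  0.03005904]), 'grip_width': 0.0869757852718118}
scene [[510.45380235   0.         279.87827185]
 [  0.         510.45380235 206.80002527]
 [  0.           0.           1.        ]] -0.10739501343138119 [[-0.57965755 -0.59679372  0.55482825  1.08869974]
 [ 0.81474308 -0.43601621  0.3822088   0.42274929]
 [ 0.0138143   0.67359269  0.73897365  0.8925036 ]
 [ 0.          0.          0.          1.        ]]
top [[461.14751693   0.         274.87614111]
 [  0.         461.14751693 205.31091667]
 [  0.           0.           1.        ]] 0.02059857468233576 [[-0.02250446  0.98468989 -0.17285648  0.31255413]
 [-0.99970698 -0.02370665 -0.00489325 -0.01629692]
 [-0.00891618  0.17269571  0.98493487  1.09583492]
 [ 0.          0.          0.          1.        ]]
```

View pics/scene0.png

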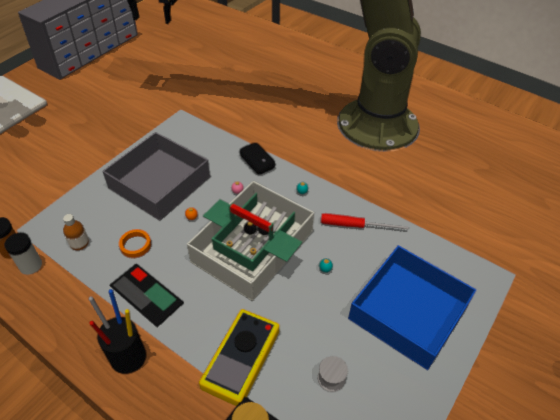

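View pics/top0.png

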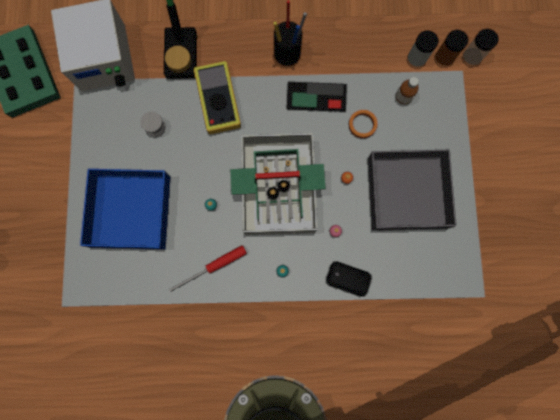

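```bash
cat > h.py <<'E'
import numpy as np, cv2
def pix2pt(c,u,v,z):
    K=c["mtx"]; k=c["k1"]
    d=np.array([(u-K[0,2])/K[0,0],(v-K[1,2])/K[1,1]]); s=d.copy()
    for _ in range(20): s=d/(1+k*(s@s))
    r=c["T"][:3,:3]@np.array([s[0],-s[1],-1]); o=c["T"][:3,3]
    return o+r*(z-o[2])/r[2]
def pt2pix(c,p):
    q=np.linalg.inv(c["T"])@np.append(p,1); s=np.array([q[0],-q[1]])/-q[2]
    s=s*(1+c["k1"]*(s@s)); K=c["mtx"]; return K[0,0]*s[0]+K[0,2],K[1,1]*s[1]+K[1,2]
def cloud(c):
    K=c["mtx"];h,w=c["range_z"].shape;u,v=np.meshgrid(np.arange(w),np.arange(h))
    d=np.stack([(u-K[0,2])/K[0,0],(v-K[1,2])/K[1,1]],-1);s=d.copy()
    for _ in range(20): s=d/(1+c["k1"]*(s**2).sum(-1,keepdims=True))
    Z=c["range_z"];P=np.stack([s[...,0]*Z,-s[...,1]*Z,-Z],-1)
    return P@c["T"][:3,:3].T+c["T"][:3,3]
def crop(img,x0,x1,y0,y1,f,name):
    cv2.imwrite(name,cv2.resize(img[y0:y1,x0:x1,::-1],None,fx=f,fy=f,interpolation=cv2.INTER_CUBIC))
def comps(m,mn=30):
    n,l,s,ce=cv2.connectedComponentsWithStats(m.astype(np.uint8))
    return [(ce[i].round(1),s[i],l==i) for i in range(1,n) if s[i][4]>=mn]
E
python3 - <<'E'
from cell import env
from h import *
a=env.read_camera("top"); b=env.read_camera("scene")
crop(a["img"],220,340,125,245,5,"pics/t1.png"); crop(b["img"],175,325,175,300,5,"pics/s1.png")
for n,c in(("top",a),("scene",b)):
    im=c["img"].astype(int);R,G,B=im[...,0],im[...,1],im[...,2];P=cloud(c)
    print(n,"red")
    for ce,s,m in comps((R>130)&(G<60)&(B<70)):
        p=P[m]; print(ce,s,np.median(p,0).round(4),cv2.minAreaRect(np.argwhere(m)[:,::-1].astype(np.float32)))
        if n=="top" or 1:
            p=p[p[:,2]>0.08]
            if len(p)>20: print(" hi", p.min(0).round(4),p.max(0).round(4),cv2.minAreaRect(p[:,:2].astype(np.float32)))
    print("blue")
    for ce,s,m in comps((B>90)&(R<60)&(G<100),200):
        p=P[m]; p=p[p[:,2]>0.052]
        if len(p)>20: print(ce,s,np.percentile(p,[1,99],0).round(4),cv2.minAreaRect(p[:,:2].astype(np.float32)))
    print("green")
    for ce,s,m in comps((G>R+30)&(G>B+10),100):
        p=P[m]; print(ce,s,np.median(p,0).round(4))
        print(cv2.minAreaRect(p[(p[:,2]>.055)&(p[:,2]<.08)][:,:2].astype(np.float32)))
    m=(R>140)&(G>140)&(B>120)
    p=P.reshape(-1,3); q=p[(abs(p[:,2]-.065)<.004)&m.ravel()&(abs(p[:,1])<.2)&(p[:,0]>.3)]
    print("tray rim",cv2.minAreaRect(q[:,:2].astype(np.float32)) if len(q) else None)
E
```

```text
top red
[334.2 103.6] [329 101  11   6  63] [ 0.755  -0.1634  0.0103] ((334.0, 103.5), (5.0, 10.0), 90.0)
[277. 174.] [256 171  43   6 145] [ 0.5547 -0.0163  0.1119] ((276.9981994628906, 173.96981811523438), (3.508713483810425, 42.16505813598633), 86.53176879882812)
 hi [ 0.3126 -0.0637  0.1076] [0.5604 0.0286 1.0958] ((0.4427943527698517, -0.0385308563709259), (0.24782945215702057, 0.09169530868530273), 10.616300582885742)
[225.3 258.7] [206 248  39  23 246] [0.3785 0.1069 0.0245] ((225.0713653564453, 258.63671875), (6.283188819885254, 41.63093948364258), 62.44719314575195)
blue
[127.9 211.9] [  81  171   84   77 4707] [[ 0.3126 -0.0163  0.0552]
 [ 0.5818  0.4278  1.0958]] ((0.46361371874809265, 0.18562908470630646), (0.46147575974464417, 0.20350073277950287), 76.99649810791016)
green
[21.7 71. ] [   0   27   55   86 2344] [0.8458 0.6082 0.0296]
((0.0, 0.0), (0.0, 0.0), 0.0)
[303.9  99.5] [293  93  23  14 267] [ 0.7685 -0.0891  0.0097]
((0.0, 0.0), (0.0, 0.0), 0.0)
[311.7 176.9] [299 165  26  25 557] [ 0.5562 -0.0965  0.0689]
((0.5569165349006653, -0.09647555649280548), (0.056933186
[... 870 characters left out ...]
] [ 0.7566 -0.1619  0.0109] ((138.50001525878906, 274.0000305175781), (12.020814895629883, 9.192387580871582), 45.0)
blue
[413.3 306.3] [ 351  246  125  111 5749] [[0.409  0.246  0.0555]
 [1.0887 0.4297 0.8925]] ((0.7475512027740479, 0.33470648527145386), (0.18404360115528107, 0.6801935434341431), 89.3307113647461)
green
[254.6 233.7] [ 203  200   99   62 1340] [0.5632 0.0347 0.0704]
((0.5656962394714355, -0.0127238929271698), (0.1470210999250412, 0.21881103515625), 23.248600006103516)
[159.7 296.4] [145 283  31  27 436] [ 0.7703 -0.0874  0.011 ]
((0.0, 0.0), (0.0, 0.0), 0.0)
tray rim ((0.5499635934829712, -0.02053385227918625), (0.2310231328010559, 0.17065328359603882), 0.48049670457839966)
```

View pics/t1.png

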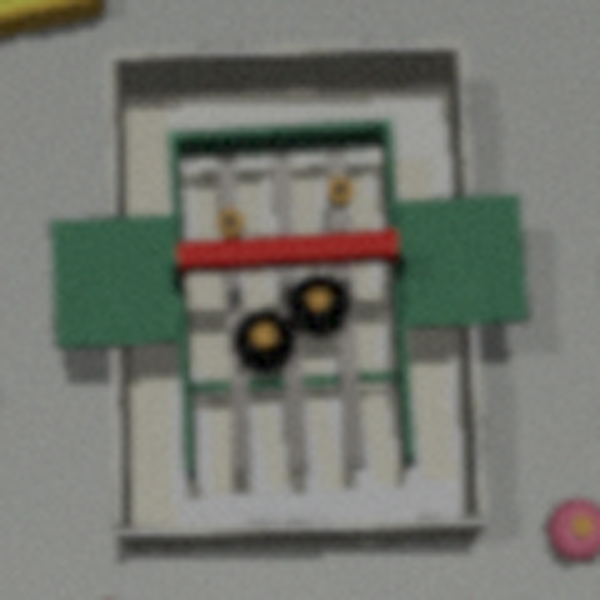

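View pics/s1.png

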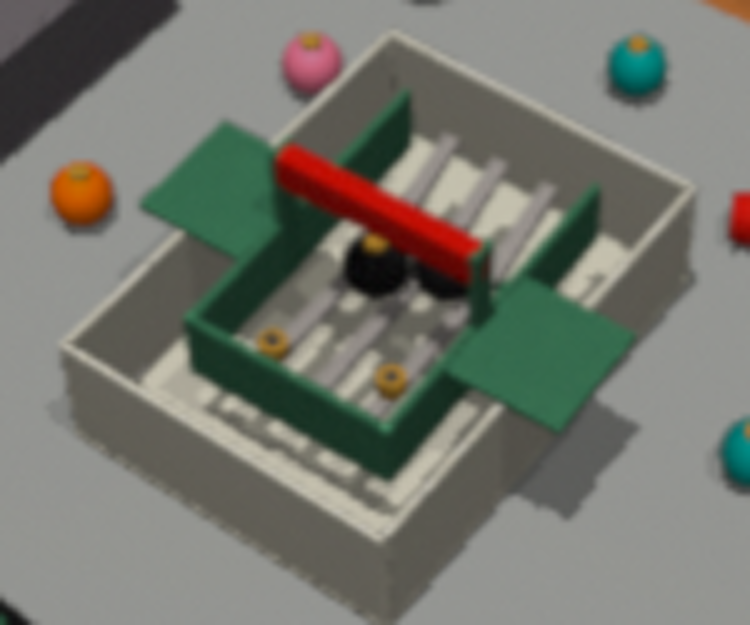

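servo_tool(
  moves="0.033 -0.025 0 0 0 -0.25 -1; 0.036 -0.021 0 0 0 -0.25 -1; 0.038 -0.016 0 0 0 -0.25 -1; 0.04 -0.0115 0 0 0 -0.25 -1; 0.041 -0.0065 0 0 0 -0.25 -1; 0.0415 -0.001 0 0 0 -0.25 -1; 0.0415 0.004 0 0 0 -0.25 -1; 0.04 0.009 0 0 0 -0.25 -1",
  squeeze=60,
)

```text
time_s: 0.87
tool_pos: [0.3969, -0.3289, 0.2277]
tool_rot: [-179.6, 0.2, 77.7]
force: [0.6, 0.4, 0.5]
grip_width: 0.0869
```

```bash
cat >> h.py <<'E'
from scipy.spatial.transform import Rotation as Ro
def need(o,pos=None,rpy=None):
    R=Ro.from_euler('xyz',o["tool_rot"],degrees=True)
    print("t",round(o["time_s"],2),"pos",o["tool_pos"].round(4),"rot",o["tool_rot"].round(2),"q",o["qpos"].round(1),"F",o["force"].round(1),"w",round(o["grip_width"],4))
    if pos is not None: print("shift tool",R.inv().apply(np.array(pos)-o["tool_pos"]).round(4))
    if rpy is not None: print("turn frac",((R.inv()*Ro.from_euler('xyz',rpy,degrees=True)).as_rotvec()/0.5).round(3))
E
python3 - <<'E'
from cell import env
from h import *
need(env.get_obs(),[.555,-.0175,.15],[180,0,91.9])
# bin measurement
for n in("top","scene"):
    c=env.read_camera(n);im=c["img"].astype(int);R,G,B=im[...,0],im[...,1],im[...,2];P=cloud(c)
    m=(B>90)&(R<60)&(G<100)&(P[...,2]>.05)&(P[...,2]<.068)&(c["range_z"]>0)
    print(n,cv2.minAreaRect(P[m][:,:2].astype(np.float32)), np.percentile(P[m],[2,98],0).round(3))
E
```

```text
t 0.87 pos [ 0.3969 -0.3289  0.2277] rot [-179.57    0.19   77.67] q [ 56.8   3.4 -21.  101.6   1.6  75.5  23.1] F [0.6 0.4 0.5] w 0.0869
shift tool [0.3383 0.0886 0.0759]
turn frac [-0.016  0.005 -0.497]
top ((0.49797338247299194, 0.33581405878067017), (0.17905370891094208, 0.17811302840709686), 87.09065246582031) [[0.406 0.244 0.055]
 [0.59  0.426 0.063]]
scene ((0.4664628207683563, -0.24185186624526978), (1.3430492877960205, 0.18364936113357544), 86.55545806884766) [[0.41  0.247 0.055]
 [0.593 0.429 0.064]]
```

servo_tool(
  moves="0.04 0.008 0 -0.016 0 -0.25 -1; 0.04 0.01 0 0 0 -0.25 -1; 0.04 0.01 0 0 0 0 -1; 0.04 0.01 0 0 0 0 -1; 0.04 0.01 0 0 0 0 -1; 0.04 0.01 0.01 0 0 0 -1; 0.04 0.01 0.015 0 0 0 -1; 0.03 0.01 0.02 0 0 0 -1",
)

```text
time_s: 1.63
tool_pos: [0.482, -0.0249, 0.1865]
tool_rot: [179.4, 0.5, 91.3]
force: [1.2, -0.3, -0.1]
grip_width: 0.0871
```

Run:
```python
from cell import env
from h import *
need(env.get_obs(),[.555,-.0175,.15],[180,0,91.9])
```

```text
t 1.63 pos [ 0.482  -0.0249  0.1865] rot [179.38   0.51  91.34] q [ 39.5   0.8 -40.  109.1   1.1  69.7   0.5] F [ 1.2 -0.3 -0.1] w 0.0871
shift tool [0.0061 0.0727 0.0372]
turn frac [ 0.022  0.018 -0.02 ]
```

servo_tool(
  moves="0 0.03 0.01 0.022 0.018 -0.02 -1; 0.003 0.03 0.01 0 0 0 -1; 0 0.015 0.01 0 0 0 -1; 0 0 0 0 0 0 -1",
)

```text
time_s: 1.97
tool_pos: [0.5565, -0.0083, 0.1515]
tool_rot: [-179.7, -0.1, 92.7]
force: [-1.3, -0.9, -0.3]
grip_width: 0.0872
```

Run:
```python
from cell import env
from h import *
need(env.get_obs(),[.555,-.0175,.095],[180,0,91.9])
a=env.read_camera("scene"); crop(a["img"],150,350,120,300,4,"pics/s2.png")
```

```text
t 1.97 pos [ 0.5565 -0.0083  0.1515] rot [-1.7969e+02 -1.2000e-01  9.2670e+01] q [ 34.2  14.5 -41.1 101.2  10.1  68.4  -7. ] F [-1.3 -0.9 -0.3] w 0.0872
shift tool [-0.0092 -0.0017  0.0565]
turn frac [-0.011 -0.004  0.027]
```

View pics/s2.png

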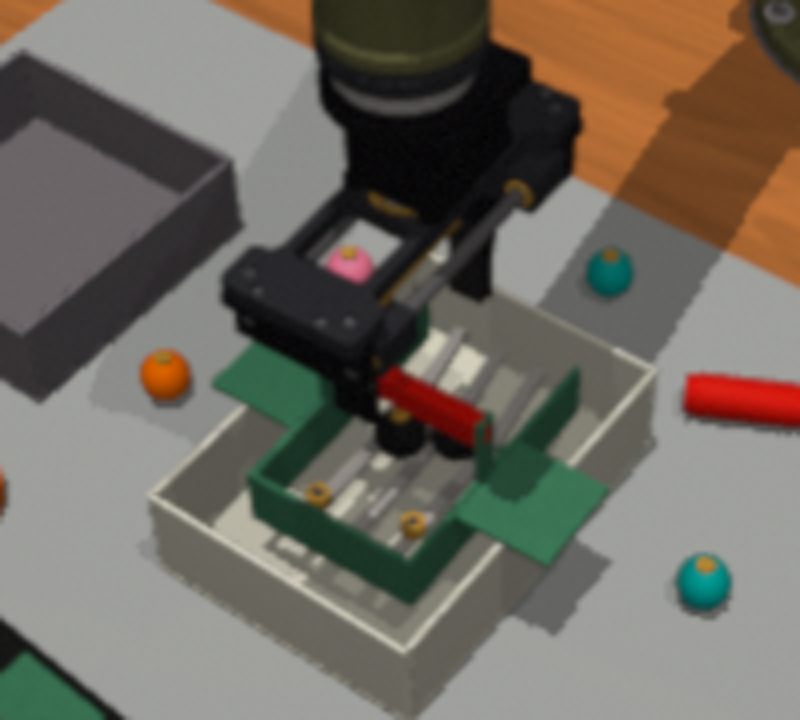

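servo_tool(
  moves="-0.009 -0.002 0.02 -0.011 0 0.027 -1; -0.001 0 0.02 0 0 0 -1; 0 0 0.012 0 0 0 -1; 0 0 0 0 0 0 -1",
)

```text
time_s: 2.35
tool_pos: [0.553, -0.0195, 0.1011]
tool_rot: [179.9, -0.0, 91.8]
force: [-0.2, 0.1, -0.1]
grip_width: 0.0868
```

Run:
```python
from cell import env
from h import *
need(env.get_obs(),[.555,-.0175,.095],[180,0,91.9])
```

```text
t 2.35 pos [ 0.553  -0.0195  0.1011] rot [ 1.7992e+02 -3.0000e-02  9.1750e+01] q [ 34.2  16.8 -39.9 104.9  12.1  62.5  -8.4] F [-0.2  0.1 -0.1] w 0.0868
shift tool [0.0019 0.0021 0.0061]
turn frac [ 0.003 -0.001 -0.005]
```

servo_tool(
  moves="0.002 0.002 0.006 0.003 0 0 -1; 0 0 0 0 0 0 0.6; 0 0 0 0 0 0 1; 0 0 0 0 0 0 1; 0 0 0 0 0 0 1; 0 0 0 0 0 0 1; 0 0 0 0 0 0 1; 0 0 0 0 0 0 1; 0 0 0 0 0 0 1",
  squeeze=60,
)

```text
time_s: 3.1
tool_pos: [0.5569, -0.0177, 0.1002]
tool_rot: [179.6, 0.1, 91.7]
force: [-0.2, 0.9, -0.7]
grip_width: 0.0417
```

Run:
```python
from cell import env
from h import *
need(env.get_obs(),[.5505,-.0195,.107],[180,0,90])
```

```text
t 3.1 pos [ 0.5569 -0.0177  0.1002] rot [1.7963e+02 1.3000e-01 9.1700e+01] q [ 33.8  17.2 -39.9 104.7  12.5  62.2  -9. ] F [-0.2  0.9 -0.7] w 0.0417
shift tool [-0.0016 -0.0064 -0.0068]
turn frac [0.013 0.004 0.059]
```

servo_tool(
  moves="0 0 0.006 0.013 0 0 1; 0 0 0.001 0 0 0 1; 0 0 0 0 0 0 1; 0 0 0 0 0 0 1; 0 0 0 0 0 0 1; 0 0 0 0 0 0 1; 0 0 0 0 0 0 1; 0 0 0 0 0 0 1",
)

```text
time_s: 3.77
tool_pos: [0.5566, -0.0177, 0.0921]
tool_rot: [-179.9, 0.1, 91.7]
force: [0.7, -0.3, 0.1]
grip_width: 0.0114
```

Run:
```python
from cell import env
from h import *
need(env.get_obs(),[.5505,-.0195,.107],[180,0,90])
```

```text
t 3.77 pos [ 0.5566 -0.0177  0.0921] rot [-1.7988e+02  1.3000e-01  9.1740e+01] q [ 33.4  18.1 -39.7 104.7  13.1  62.   -9.4] F [ 0.7 -0.3  0.1] w 0.0114
shift tool [-0.0016 -0.0061 -0.0148]
turn frac [-0.004  0.005  0.061]
```

Gripped (11.4 mm opening on the 12 mm bar). Lift slightly and centre over the tray.

servo_tool(
  moves="0 0 -0.006 0 0 0 1; 0 -0.003 -0.006 0 0 0.03 1; -0.002 -0.003 -0.003 0 0 0.03 1; 0 0 0 0 0 0 1; 0 0 0 0 0 0 1",
)

```text
time_s: 4.18
tool_pos: [0.5485, -0.02, 0.1073]
tool_rot: [-179.7, 0.1, 89.8]
force: [0.1, 0.4, -2.7]
grip_width: 0.0113
```

Run:
```python
from cell import env
from h import *
need(env.get_obs(),[.5505,-.0195,.107],[180,0,90])
a=env.read_camera("scene"); crop(a["img"],150,350,120,300,4,"pics/s3.png")
```

```text
t 4.18 pos [ 0.5485 -0.02    0.1073] rot [-1.7973e+02  1.0000e-01  8.9810e+01] q [ 34.2  16.1 -39.8 104.9  11.5  63.4  -9.9] F [ 0.1  0.4 -2.7] w 0.0113
shift tool [0.0005 0.002  0.0003]
turn frac [-0.01   0.004 -0.007]
```

View pics/s3.png

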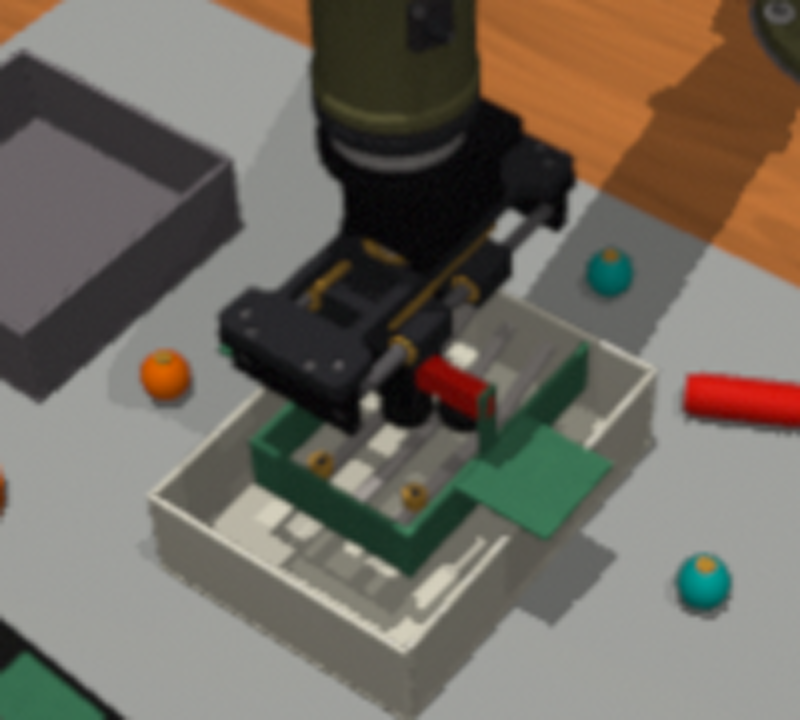

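servo_tool(
  moves="0.012 0.002 0 0 0 0 1; -0.024 0 0 0 0 0 1; 0.024 0 0 0 0 0 1; -0.024 0 0 0 0 0 1; 0.012 0 0 0 0 0 1; 0 0 0 0 0 0 1; 0 0 0 0 0 0 1",
)

```text
time_s: 4.82
tool_pos: [0.5511, -0.021, 0.1069]
tool_rot: [-179.8, 0.1, 89.7]
force: [-0.1, -1.0, -2.8]
grip_width: 0.0112
```

```bash
cat > look.py <<'E'
import sys
from cell import env
from h import *
need(env.get_obs(),[.5505,-.0195,.107],[180,0,90])
a=env.read_camera("scene"); b=env.read_camera("top")
f=lambda im:cv2.resize(im[...,::-1],(400,400),interpolation=cv2.INTER_CUBIC)
cv2.imwrite(sys.argv[1],np.hstack([f(a["img"][180:300,185:305]),f(b["img"][130:240,225:335])]))
E
python3 look.py pics/k1.png
```

```text
t 4.82 pos [ 0.5511 -0.021   0.1069] rot [-1.7978e+02  1.3000e-01  8.9720e+01] q [ 34.1  16.4 -39.7 104.6  11.8  63.4 -10.1] F [-0.1 -1.  -2.8] w 0.0112
shift tool [ 0.0015 -0.0006 -0.0001]
turn frac [-0.008  0.005 -0.01 ]
```

View pics/k1.png

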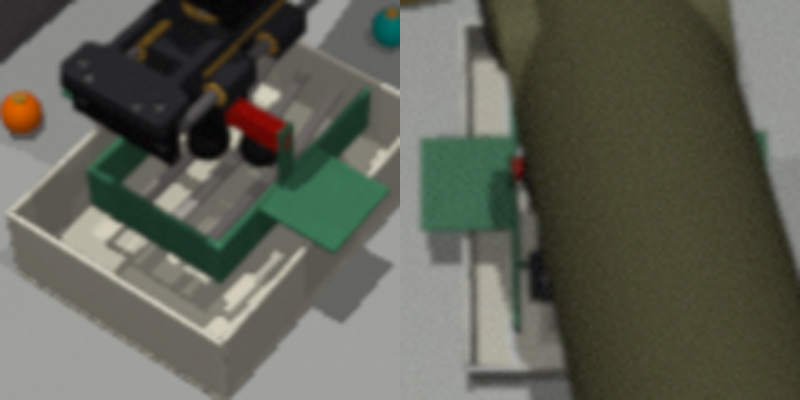

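servo_tool(
  moves="0 0 -0.015 0.04 0 0 1; 0 0 -0.02 0.04 0 0 1; 0 0 -0.02 0.04 0 0 1; 0 0 -0.015 0.04 0 0 1; 0 0 -0.01 0 0 0 1; 0 0 0 0 0 0 1; 0 0 0 0 0 0 1; 0 0 0 0 0 0 1; 0 0 0 0 0 0 1",
)

```text
time_s: 5.67
tool_pos: [0.5517, -0.0173, 0.1869]
tool_rot: [-174.8, -0.1, 89.9]
force: [0.1, 0.6, -2.0]
grip_width: 0.0112
```

```bash
python3 look.py pics/k2.png
```

```text
t 5.67 pos [ 0.5517 -0.0173  0.1869] rot [-1.7477e+02 -8.0000e-02  8.9950e+01] q [ 33.3  16.1 -40.3  95.3   9.9  77.7  -8.9] F [ 0.1  0.6 -2. ] w 0.0112
shift tool [-0.0023  0.0061  0.0796]
turn frac [-0.183 -0.003 -0.002]
```

View pics/k2.png

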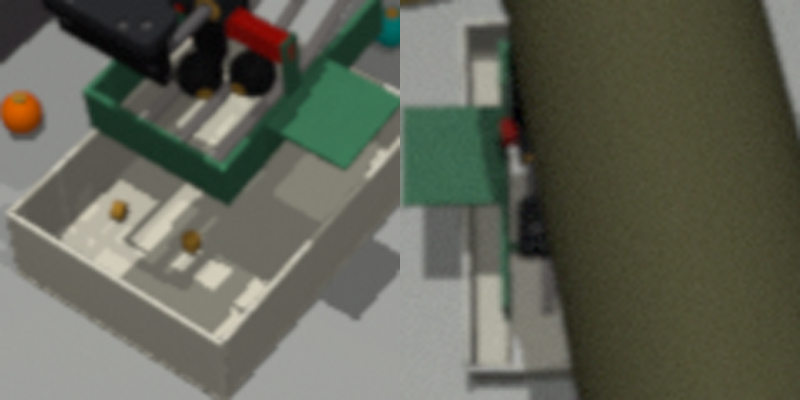

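servo_tool(
  moves="0.01 0.001 0 0 0 -0.03 1; 0.02 0.003 0 0 0 -0.07 1; 0.03 0.005 0 0 0 -0.075 1; 0.03 0.007 0 0 0 -0.075 1; 0.03 0.009 0 0 0 -0.075 1; 0.03 0.01 0 0 0 -0.075 1; 0.03 0.011 0 0 0 -0.075 1; 0.03 0.012 0 0 0 -0.075 1; 0.03 0.013 0 0 0 -0.075 1; 0.03 0.013 0 0 0 -0.075 1; 0.03 0.014 0 0 0 -0.075 1; 0.025 0.014 0 0 0 -0.075 1; 0.02 0.01 0 0 0 -0.05 1; 0.01 0.005 0 0 0 -0.03 1; 0 0 0 0 0 0 1",
)

```text
time_s: 7.02
tool_pos: [0.5795, 0.4022, 0.1769]
tool_rot: [-175.1, -3.7, 119.5]
force: [-1.2, -0.4, -2.7]
grip_width: 0.011
```

```bash
cat > look2.py <<'E'
import sys
from cell import env
from h import *
need(env.get_obs(),[.59,.40,.185],[-175,0,120])
a=env.read_camera("scene"); b=env.read_camera("top")
f=lambda im:cv2.resize(im[...,::-1],(400,400),interpolation=cv2.INTER_CUBIC)
cv2.imwrite(sys.argv[1],np.hstack([f(a["img"][170:370,320:520]),f(b["img"][125:265,60:200])]))
E
python3 look2.py pics/k3.png
```

```text
t 7.02 pos [0.5795 0.4022 0.1769] rot [-175.06   -3.74  119.54] q [ -5.2  38.4 -48.   72.   22.5  84.4 -20.5] F [-1.2 -0.4 -2.7] w 0.011
shift tool [-0.0066  0.0073 -0.0092]
turn frac [ 0.002 -0.131 -0.005]
```

View pics/k3.png

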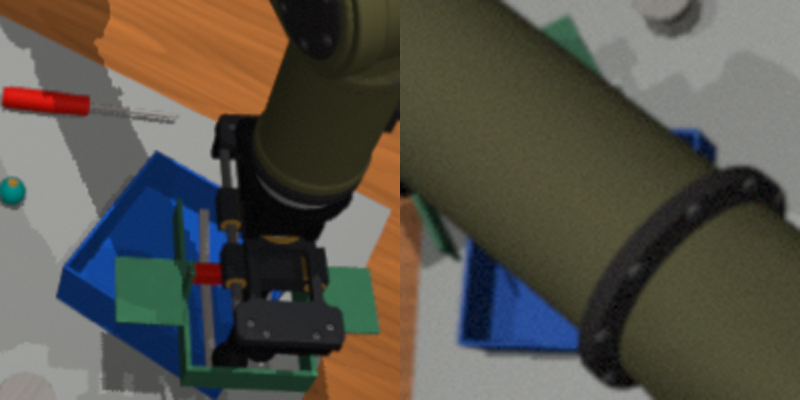

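servo_tool(
  moves="-0.003 0.004 -0.006 0 -0.07 0 1; -0.003 0.004 -0.006 0 -0.06 0 1; 0 0 0 -0.1 0 0 1; 0 0 0 -0.12 0 0 1; 0 0 0 -0.12 0 0 1; 0 0 0 -0.12 0 0 1; 0 0 0 0 0 0 1",
)

```text
time_s: 7.7
tool_pos: [0.5969, 0.3876, 0.1874]
tool_rot: [171.5, 0.9, 118.9]
force: [-0.9, -0.6, -1.9]
grip_width: 0.0115
```

```bash
sed -i 's/\[-175,0,120\]/[140,0,120]/' look2.py; python3 look2.py pics/k4.png
```

```text
t 7.7 pos [0.5969 0.3876 0.1874] rot [171.51   0.89 118.95] q [ -0.6  28.6 -48.7  84.1  25.9  69.5 -23. ] F [-0.9 -0.6 -1.9] w 0.0115
shift tool [ 0.0142 -0.0003  0.0022]
turn frac [-1.1    0.044 -0.021]
```

View pics/k4.png

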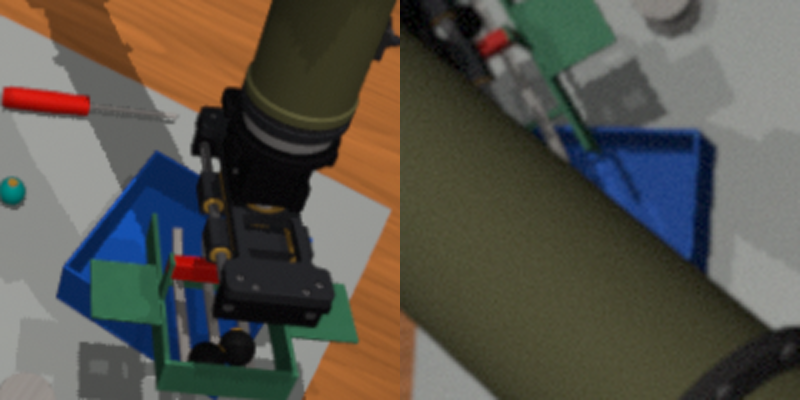

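servo_tool(
  moves="0 0 0 -0.12 0.02 0 1; 0 0 0 -0.12 0.02 0 1; 0 0 0 -0.12 0 0 1; 0 0 0 -0.12 0 0 1; 0 0 0 -0.12 0 0 1; 0 0 0 -0.12 0 0 1; 0 0 0 0 0 0 1; 0 0 0 0 0 0 1",
)

```text
time_s: 8.47
tool_pos: [0.6067, 0.3848, 0.19]
tool_rot: [150.6, -0.4, 118.4]
force: [0.2, 0.0, -1.1]
grip_width: 0.0112
```

```bash
python3 look2.py pics/k5.png
```

```text
t 8.47 pos [0.6067 0.3848 0.19  ] rot [150.64  -0.44 118.45] q [  9.   15.2 -51.2 103.5  25.7  39.8 -25.7] F [ 0.2  0.  -1.1] w 0.0112
shift tool [ 0.0213 -0.009   0.0009]
turn frac [-0.371  0.018 -0.053]
```

View pics/k5.png

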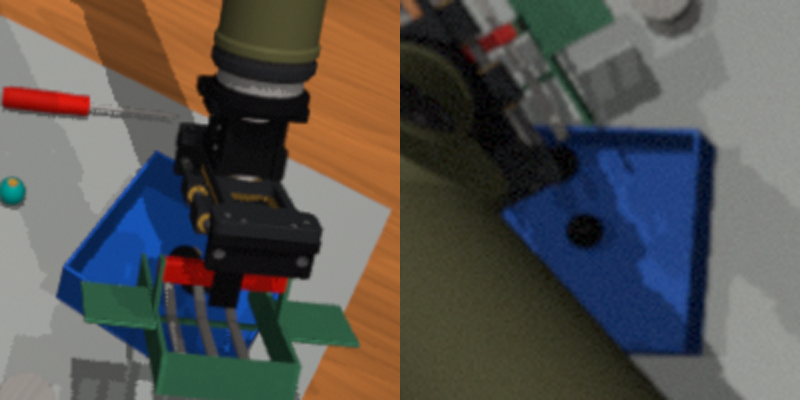

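servo_tool(
  moves="0 0 0 -0.06 0 0 1; 0 0 0 -0.06 0 0 1; 0 0 0 -0.06 0 0 1; 0 0 0 0 0 0 1; 0 0 0 0 0 0 1; 0 0 0 0 0 0 1; 0 0 0 0 0 0 1",
)

```text
time_s: 9.15
tool_pos: [0.6129, 0.3904, 0.1952]
tool_rot: [145.4, -0.9, 118.4]
force: [0.4, -0.0, -1.1]
grip_width: 0.0112
```

```bash
python3 look2.py pics/k6.png
```

```text
t 9.15 pos [0.6129 0.3904 0.1952] rot [145.37  -0.92 118.4 ] q [  9.5  12.9 -50.7 106.8  27.1  32.7 -28.1] F [ 0.4 -0.  -1.1] w 0.0112
shift tool [ 0.0191 -0.0188 -0.0002]
turn frac [-0.187  0.008 -0.064]
```

View pics/k6.png

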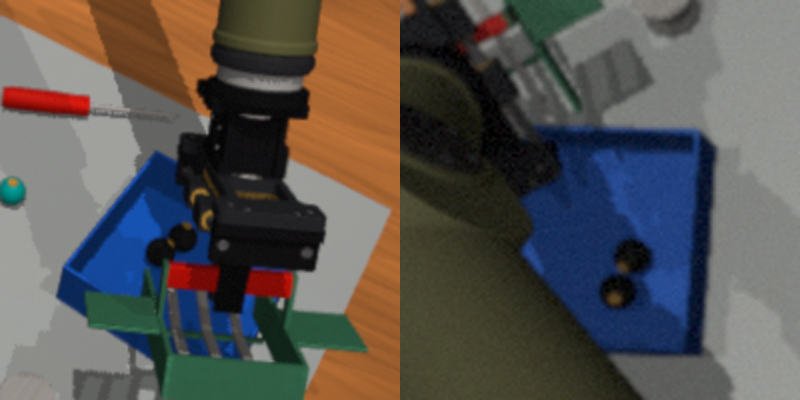

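servo_tool(
  moves="0 -0.005 0 0.2 0 0 1; 0 -0.005 0 0.2 0 0 1; 0 0 0 0.2 0 0 1; 0 0 0 0.2 0 0 1; 0 0 0 0.2 0 0 1; 0 0 0 0.15 0 0 1; 0 0 0 0 0 0 1",
)

```text
time_s: 9.83
tool_pos: [0.6036, 0.3824, 0.1859]
tool_rot: [-179.8, -0.8, 118.3]
force: [0.9, -0.3, -2.3]
grip_width: 0.0109
```

Run:
```python
from cell import env
from h import *
need(env.get_obs(),[.5505,-.0195,.187],[180,0,90])
```

```text
t 9.83 pos [0.6036 0.3824 0.1859] rot [-179.82   -0.77  118.33] q [ -3.3  35.4 -47.7  74.7  25.   80.6 -21.2] F [ 0.9 -0.3 -2.3] w 0.0109
shift tool [-0.3286 -0.2374 -0.0047]
turn frac [-0.013 -0.025  0.989]
```

servo_tool(
  moves="-0.02 -0.013 0 0 -0.02 0.06 1; -0.03 -0.018 -0.001 0 0 0.09 1; -0.032 -0.017 -0.001 0 0 0.09 1; -0.034 -0.015 -0.001 0 0 0.09 1; -0.035 -0.013 -0.001 0 0 0.09 1; -0.035 -0.012 -0.001 0 0 0.09 1; -0.036 -0.01 -0.001 0 0 0.09 1; -0.036 -0.009 -0.001 0 0 0.09 1; -0.036 -0.007 -0.001 0 0 0.09 1; -0.036 -0.006 0 0 0 0.09 1; -0.03 -0.004 0 0 0 0.06 1; -0.015 0 0 0 0 0 1; 0 0 0 0 0 0 1",
)

```text
time_s: 10.92
tool_pos: [0.5782, -0.0316, 0.1847]
tool_rot: [178.8, -0.3, 90.4]
force: [-0.0, 0.0, -2.5]
grip_width: 0.0111
```

Run:
```python
from cell import env
from h import *
need(env.get_obs(),[.5505,-.0195,.13],[180,0,90])
```

```text
t 10.92 pos [ 0.5782 -0.0316  0.1847] rot [178.85  -0.31  90.42] q [ 36.7  14.7 -41.6  97.1  10.   70.9  -6.7] F [-0.   0.  -2.5] w 0.0111
shift tool [ 0.012  -0.0287  0.0542]
turn frac [ 0.04  -0.011  0.014]
```

servo_tool(
  moves="0.006 -0.015 0 0.02 -0.005 0.01 1; 0.006 -0.013 0 0.02 -0.005 0 1; 0 0 0.015 0 0 0 1; 0 0 0.015 0 0 0 1; 0 0 0.012 0 0 0 1; 0 0 0 0 0 0 1; 0 0 0 0 0 0 1",
)

```text
time_s: 11.5
tool_pos: [0.548, -0.0134, 0.1422]
tool_rot: [179.4, 0.1, 90.4]
force: [0.5, -0.1, -2.0]
grip_width: 0.0115
```

```bash
python3 look.py pics/k7.png
```

```text
t 11.5 pos [ 0.548  -0.0134  0.1422] rot [1.794e+02 1.100e-01 9.039e+01] q [ 36.3  13.4 -42.3 103.6  10.   66.1  -8.8] F [ 0.5 -0.1 -2. ] w 0.0115
shift tool [-0.0061  0.0021  0.0352]
turn frac [0.021 0.004 0.014]
```

View pics/k7.png

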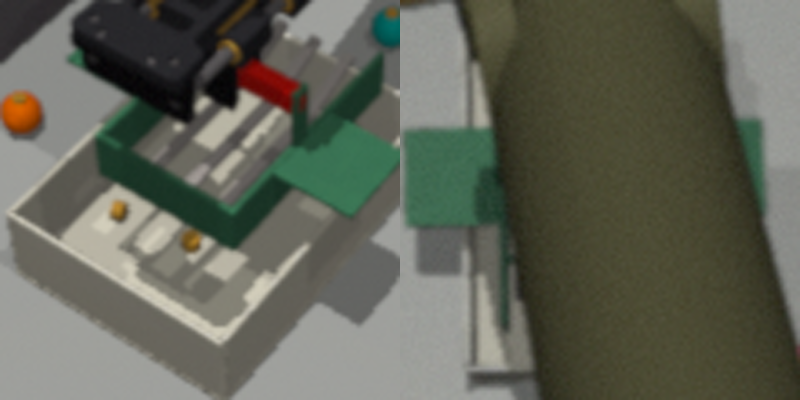

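servo_tool(
  moves="-0.006 0.002 0.01 0.021 0.004 0.014 1; 0 0 0.012 0 0 0 1; 0 0 0.008 0 0 0 1; 0 0 0 0 0 0 1; 0 0 0 0 0 0 1",
)

```text
time_s: 12.02
tool_pos: [0.5525, -0.0208, 0.1109]
tool_rot: [179.9, -0.0, 89.9]
force: [-0.1, 0.3, -1.8]
grip_width: 0.0113
```

Run:
```python
from cell import env
from h import *
need(env.get_obs(),[.5505,-.0195,.093],[180,0,90])
```

```text
t 12.02 pos [ 0.5525 -0.0208  0.1109] rot [ 1.7986e+02 -1.0000e-02  8.9860e+01] q [ 35.6  16.3 -41.3 104.5  12.   63.5 -10.1] F [-0.1  0.3 -1.8] w 0.0113
shift tool [ 0.0013 -0.0021  0.0179]
turn frac [ 0.005 -0.    -0.005]
```

servo_tool(
  moves="0 0 0.006 0 0 0 1; 0 0 0.006 0 0 0 1; 0 0 0.003 0 0 0 1; 0 0 0.002 0 0 0 1; 0 0 0 0 0 0 1; 0 0 0 0 0 0 1",
)

```text
time_s: 12.52
tool_pos: [0.5529, -0.0209, 0.0922]
tool_rot: [179.8, -0.0, 89.9]
force: [0.6, 0.9, -1.5]
grip_width: 0.011
```

```bash
python3 look.py pics/k8.png
```

```text
t 12.52 pos [ 0.5529 -0.0209  0.0922] rot [ 1.7984e+02 -2.0000e-02  8.9850e+01] q [ 35.1  17.7 -40.9 105.4  13.1  61.5 -10.9] F [ 0.6  0.9 -1.5] w 0.011
shift tool [ 0.0014 -0.0024 -0.0148]
turn frac [ 0.006 -0.001 -0.005]
```

View pics/k8.png

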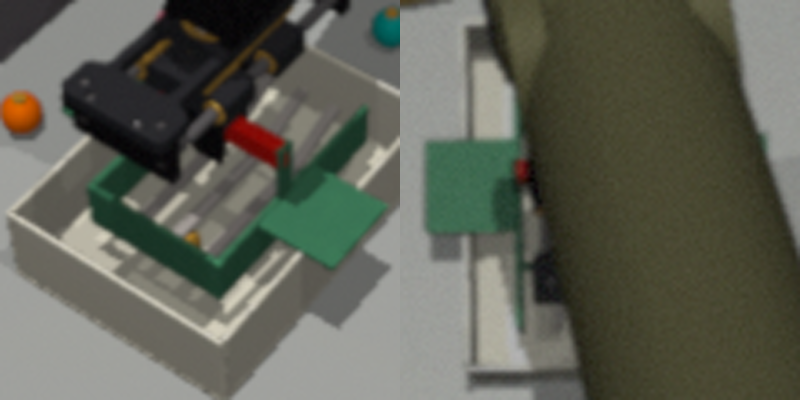

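servo_tool(
  moves="0 0 0.001 0 0 0 1; 0 0 0.001 0 0 0 1; 0 0 0 0 0 0 0.7; 0 0 0 0 0 0 0.4; 0 0 0 0 0 0 0; 0 0 0 0 0 0 0; 0 0 0 0 0 0 -1; 0 0 0 0 0 0 -1; 0 0 0 0 0 0 -1; 0 0 0 0 0 0 -1; 0 0 0 0 0 0 -1; 0 0 0 0 0 0 -1; 0 0 0 0 0 0 -1; 0 0 0 0 0 0 -1",
)

```text
time_s: 13.78
tool_pos: [0.555, -0.0207, 0.0937]
tool_rot: [179.6, 0.1, 89.8]
force: [-0.5, -0.0, 1.2]
grip_width: 0.0784
```

servo_tool(
  moves="0 0 -0.01 0 0 0 -1; 0 0 -0.02 0 0 0 -1; 0 0 -0.03 0 0 0 -1; 0 0 -0.03 0 0 0 -1; -0.03 0 -0.03 0 0 0 -1; -0.04 0 -0.02 0 0 0 -1; -0.04 0 0 0 0 0 -1; -0.04 0 0 0 0 0 -1; -0.04 0 0 0 0 0 -1; -0.04 0 0 0 0 0 -1; -0.04 0 0 0 0 0 -1; -0.03 0 0 0 0 0 -1; 0 0 0 0 0 0 -1",
)

```text
time_s: 14.87
tool_pos: [0.5565, -0.3279, 0.2516]
tool_rot: [179.1, 0.5, 90.7]
force: [-1.3, -0.0, -0.9]
grip_width: 0.0873
```

Run:
```python
from cell import env
from h import *
need(env.get_obs())
for n in("top","scene"):
    c=env.read_camera(n);cv2.imwrite(f"pics/{n}9.png",c["img"][...,::-1]);im=c["img"].astype(int);R,G,B=im[...,0],im[...,1],im[...,2];P=cloud(c)
    for ce,s,m in comps((R>130)&(G<60)&(B<70)&(c["range_z"]>0)):
        p=P[m];p=p[p[:,2]>.08]
        if len(p)>20: print(n,"handle",p.mean(0).round(4),np.percentile(p[:,2],[5,95]))
    for ce,s,m in comps((G>R+30)&(G>B+10)&(P[...,2]>.055)&(P[...,2]<.08)&(c["range_z"]>0),100):
        p=P[m];print(n,"ear",p.mean(0).round(4),p.std(0).round(4))
```

```text
t 14.87 pos [ 0.5565 -0.3279  0.2516] rot [179.07   0.46  90.67] q [ 53.3  19.5 -32.3  82.3  10.5  80.1  21.5] F [-1.3 -0.  -0.9] w 0.0873
top handle [ 0.5512 -0.0222  0.1126] [0.10988019 0.11560137]
top ear [ 0.5508 -0.1     0.0686] [0.0167 0.0158 0.0019]
top ear [0.551  0.0573 0.0688] [0.0167 0.0157 0.0019]
scene handle [ 0.5553 -0.0209  0.1141] [0.11140219 0.1166249 ]
scene ear [ 0.5619 -0.005   0.0703] [0.0283 0.0746 0.0019]
```

View pics/top9.png

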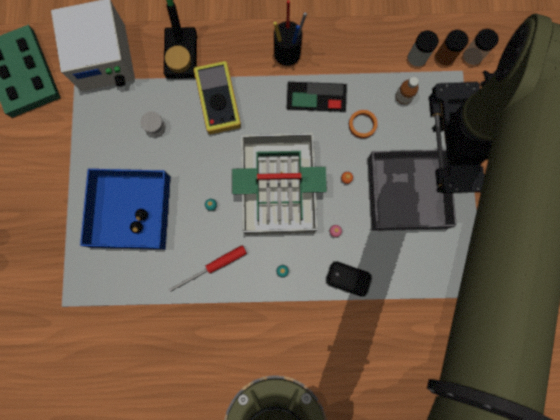

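View pics/scene9.png

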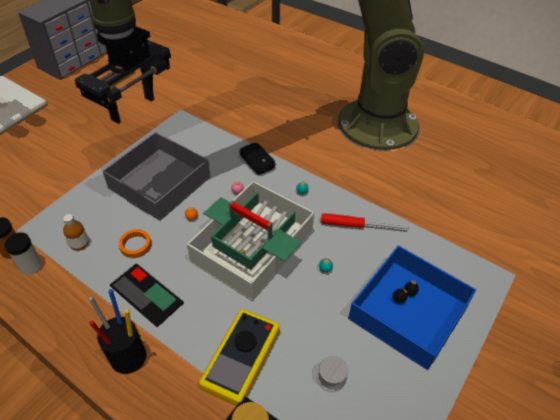

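```bash
python3 -c "
from cell import env
print(env.sign_off())"
```

```text
the job is handed in; nothing more can be done
None
```

The job is done and handed in at about 15 s of the 58 s allowed; the hand-in gives no verdict. I gripped the sieve by its red handle and shook it sideways just above the tray until both spacers dropped through. Then I tipped both knobs into the blue bin, hung the sieve back on the tray and let go.

Last checks:
- **Knobs:** both lie inside the blue bin, in both camera views.
- **Sieve:** it hangs empty and released. Its handle is within about 5 mm of the tray centre in x and y, and the ears are level and aligned with the tray's axes. The handle's top face measured about 0.113 m, against about 0.112 to 0.114 m at the start.
- **Spacers:** I last saw both on the tray floor just before lowering the sieve. It now mostly hides them, so I did not see both clearly again after letting go.
- **Arm:** the gripper is open and clear of everything.

The two cameras differed by about 4 mm on the handle's x position, which is well inside the 30 mm tolerance. No check failed.

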